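Put the carving mallet away in the tool chest drawer

ROBOT

A 7-joint arm with a two-finger parallel gripper is mounted at the origin on the work surface. World frame = base frame: x ahead of the robot, y to its left, z up, the work surface at z = 0. Lengths are in mm, angles in rad, forces in N, time in s.
With the tool pointing down it reaches from about 400 to 750 mm from the base axis. Payload 19.5 kg.
Tool frame: the origin (TCP) lies midway between the tips of the shut fingers; the grasp point (between the pads) lies 19 mm behind it; z points along the fingers, y is the direction in which the jaws open and shut (so a half turn about z gives the same grasp; the last joint's range is limited). The gripper opens to 85 mm and grips with 20 to 120 N. Pads are 22 mm wide; open, the fingers measure 114 mm over their backs; the gripper's body (76 mm by 85 mm) begins 54 mm behind the grasp point. The pads swing forward as they close: fully open they stand 13 mm farther back than shut.
Start: joints at [-1.206, 0.707, -0.028, 1.485, 0.022, 0.951, -0.075], TCP at [227.497, 528.053, 231.268] pointing down, gripper open.
Joint ranges: [-2.71, 2.71], [-0.32, 2.16], [-1.57, 1.52], [0, 2.45], [-1.46, 4.6], [0, 2.02], [-2.83, 2.83]. Speed limits (rad/s): [1.89, 1.89, 2.57, 2.57, 3.01, 3.01, 3.01].

INTERFACE

Orientations are given as a unit quaternion [x, y, z, w].
In Python, from cell import env gives the robot as it stands.
- The arm moves only by the tool jog_arm, never from a script. Its argument "rows" is a list of rows, each an object with "fingers": the opening in per cent of the stroke, from 0 (shut) to 100 (fully open); "travel": the shift along the tool's x, y, z in mm, a list of three; "turn": the turn about the tool's z in rad. In form: [{"fingers": fingers, "travel": [tx, ty, tz], "turn": turn}, ...]. A call has 1 to 20 rows; each row shifts and turns the commanded pose from where the row before left it, along the tool's axes as they then stand; what a row does not reach is not made up. A row lasts 1/12 s, in which the tool goes at most 41.7 mm and 7.16 degrees, less where a joint would pass 70% of its speed; a pose out of reach is approached as far as the arm can. A call with a gripper value outside its range is refused whole. The fingers move at their own pace and stop on an object; the grip force is fixed at half the most. Time passes only in rows, so rows that do not move let the fingers close. It gives the time, the measured TCP pose, the force and the opening at its end, in the units of the state.
- env.sense(): the state, without advancing time (a new reading comes with each control period).
- env.get_image(name): name is "scene" or "side" or "wrist"; returns the picture (384x512x3 uint8, red, green, blue); there is no depth.
- env.camera_info(name): a dict with "fx", "fy", "cx", "cy" (pixels), "D" ([k1, k2, p1, p2, k3] as OpenCV has them; the pictures are not rectified), "world_to_cam" (4x4, takes a point from world to camera coordinates). Camera axes: x right, y down, z forward; pixel columns grow to the right and rows downward; lengths in mm; the calibration is good to about 2 mm. A picture is of the moment at which its call begins: read the wrist's pose just before it. camera_info takes no time and is no camera call; for the wrist camera it gives the pose at the moment of the call.
- env.sign_off(): hands the job in, once; it reports no verdict.
Trained networks look in the newest picture that a camera, given by its name, has taken for a name from the list of things; names that differ only in an ending like _2 or _b are one class to them, and where a whole thing is asked for, a point or a joint stands for the part that bears it (a point fixed in the world has none). Each returns a list of dicts, best first, with "conf" (0 to 1); they miss things now and then, are a little off and sometimes report something else, mostly with a low value. They report only what shows in the picture. A call takes as long as a camera call. They do not tell look-alikes from the thing itself.
- env.masks_of(camera, target): "pixels" (384x512 bool, what is visible of it).
- env.spot_point(camera, target): "at" ([x, y, z] in mm, in world coordinates, good to about 4 mm: a listed point, or the origin of a listed thing).
The state is a dict: "time_s": time; "q": joint angles; "joint_velocities": joint speeds; "joint_torque": joint torques, N m; "ee_pos": TCP position; "orientation": TCP orientation; "wrist_force": force on the tool from outside, world axes, zero at the start; "moment": the same for the moment, N m; "finger_gap": finger opening in mm.
Only numpy, scipy, OpenCV 4.12 (cv2) and the standard library are available. Lean on these libraries where they do the work, as an engineer would, in place of code of your own. Each camera call takes 0.05 s, during which the arm holds its last target.

TASK

First pull the drawer of the low tool chest out to its stop. Then draw the wooden mallet out from under the low stand by its handle, put it down on the bench clear of the stand and let go; then take it again by its head and lay it flat in the drawer, with its handle down in the slot between the two wooden blocks and its head on the open floor beside them. Do not drop the mallet, leave the drawer fully out, and leave the carved block, the gouge and the jar where they are.

Things in the scene. Friction and masses are not known exactly. Their poses are not given: they have to be found in the camera images.
- chest_drawer0 (a joint): travel of the chest's only drawer, m: 0 shut, 0.166 at its stop, pulled out towards the robot; stays where left. Low dark wooden chest 240 mm deep (x), 260 mm wide (y), 110 mm high on the bench, front to the robot. The drawer is 218 mm wide inside, walls 72 mm high; fully out, 160 mm of its inside lies clear of the chest.
- chest_drawer0_handle (a point): middle of the drawer's steel bar handle (120 mm wide, bar 11 mm thick on two posts 102 mm apart, level, along this point's y). It lies 35 mm out from the drawer's front face, 72 mm above the bench and 38 mm below the chest's top. x of the point points into the chest: the drawer pulls out along -x. Moves with the drawer.
- slot (a point): on the drawer's floor, 22 mm above the bench, moving with it: middle of the slot between two light wooden blocks 36 mm high. Slot along this point's y, 36 mm wide, from y = -52 to +52 mm; its +y end is shut by the drawer's wall, its -y end opens to bare floor reaching to y = -164 mm, where the head goes. x points into the chest, z up; the drawer's front wall is 78 mm from it in -x.
- stand: fixed low wooden stand, left or right of the chest: 120 mm deep (x), 170 mm wide (y), a board with its underside 72 mm and its top 86 mm above the bench (a flat stone on it reaches 104 mm), on two side panels 138 mm apart, closed at the back. Origin on the bench under its middle; its open front faces along its -x, towards the robot.
- stand_front (a point): on the bench, at the middle of the stand's open front edge; axes as the stand's (x into the stand)
- mallet: loose wooden T mallet lying flat, 156 mm long: head block 62 mm between striking faces (y), 46 mm along the handle (x), 46 mm high; lighter handle 110 mm long, 24 wide, 20 high, leaving the head's middle along -x, 13 to 33 mm above the surface. Origin under the head's middle. At the start the head is under the stand's board and the handle sticks out in front.
- mallet_head (a point): centre of the mallet's head, 23 mm above the surface it lies on; axes as the mallet's
- mallet_handle (a point): centre of the mallet's handle, 78 mm from the head's centre, 55 mm from the handle's free end; axes as the mallet's
- blank: bystander: loose light wooden block with a round boss on top, 75 x 130 x 52 mm, on the bench on the other side of the chest from the stand. Origin under its middle
- gouge: bystander: gouge with a light wooden handle, 190 mm long and 24 mm high, lying crosswise on the chest's top. Origin underneath, where handle meets blade
- glue_jar: bystander: amber jar 52 mm across, 70 mm high, standing on the chest's top near its right-hand (-y) side. Origin under its middle
There are look-alikes about, which are no part of the job. Leave any black, grey or purple look-alike of the mallet alone.

How it is judged:
By the outcome, as a careful person would: the job done as asked, in the order asked, and still so for the second after the job is handed in, with the robot touching nothing.
It also fails if it takes over 64 s, if anything falls off the work surface, if the arm or the gripper's body presses on something with over 40 N, if the wrist force passes 120 N, or if a joint passes its speed limit or range.

## Working session

There is one attempt and no reset: what is moved stays moved. The work goes in short steps, Python scripts to look and compute and a tool call to move; the robot and the scene stay as the last step left them, time stands still between calls to the robot, and variables do not carry over. Pictures are saved under pics/ and viewed, and the job is handed in when it is done.

Besides the shell and the picture viewer there is one more tool, called after ">>>" in YAML: its name, and indented under it one key for each argument. jog_arm: Moves the arm, as the interface text tells. Its arguments: {"type":"object","properties":{"rows":{"type":"array","items":{"type":"object","properties":{"fingers":{"type":"number"},"travel":{"type":"array","items":{"type":"number"}},"turn":{"type":"number"}}}}},"required":["rows"]}

```bash
mkdir -p pics; ls; python3 - <<'E'
from cell import env
import cv2
s=env.sense(); print(s)
for n in ["scene","side","wrist"]:
    im=env.get_image(n); cv2.imwrite(f"pics/a_{n}.png",im[:,:,::-1])
    for t in (["chest_drawer0_handle","slot","stand_front","mallet_head","mallet_handle","blank","gouge","glue_jar"] if n!="wrist" else []):
        for r in env.spot_point(n,t)[:4]: print(n,t,round(r['conf'],2),[round(float(v)) for v in r['at']])
print(env.sense()['time_s'])
E
```

```text
pics
{'time_s': 0.0, 'q': array([-1.20569823,  0.70709849, -0.02761816,  1.48499325,  0.02201222,
        0.95089399, -0.07549019]), 'joint_velocities': array([ 6.91419257e-06, -4.39295754e-04,  7.61293706e-05,  4.08018348e-04,
        1.82171995e-03,  1.48220461e-03,  9.17674138e-04]), 'joint_torque': array([-1.35546929e-04, -8.83214521e+01,  1.23452000e+00, -2.36162835e+01,
        1.69258635e-02,  6.65520929e-03,  3.59150363e-06]), 'ee_pos': array([227.41059531, 527.83476494, 230.83139781]), 'orientation': array([ 2.01990720e-01,  9.79387284e-01, -5.37888415e-04, -8.84329069e-05]), 'wrist_force': array([-1.09012373,  0.22062092, -0.03491902]), 'moment': array([0.04436053, 0.04548215, 0.01703826]), 'finger_gap': 85.38483708484138}
scene chest_drawer0_handle 0.67 [599, 51, 71]
scene mallet_head 0.76 [263, 157, 22]
scene mallet_head 0.66 [167, 389, 24]
scene mallet_head 0.64 [470, 434, 23]
scene mallet_handle 0.79 [482, 519, 23]
scene mallet_handle 0.72 [334, 191, 24]
scene mallet_handle 0.62 [241, 406, 23]
scene mallet_handle 0.5 [561, 334, 18]
scene blank 0.82 [630, -381, -3]
scene gouge 0.64 [754, 55, 110]
scene glue_jar 0.93 [748, -70, 112]
side chest_drawer0_handle 0.88 [594, 50, 69]
side slot 0.9 [734, 88, 20]
side mallet_head 0.77 [469, 439, 27]
side mallet_head 0.63 [164, 393, 24]
side mallet_head 0.53 [635, 340, 23]
side mallet_head 0.41 [748, -75, 112]
side mallet_handle 0.95 [482, 516, 27]
side mallet_handle 0.91 [561, 332, 20]
side mallet_handle 0.61 [330, 190, 24]
side mallet_handle 0.56 [241, 406, 22]
side blank 0.88 [628, -386, -1]
side blank 0.57 [754, 54, 105]
side gouge 0.58 [756, 54, 111]
side glue_jar 0.9 [745, -76, 112]
0.95
```

View pics/a_scene.png

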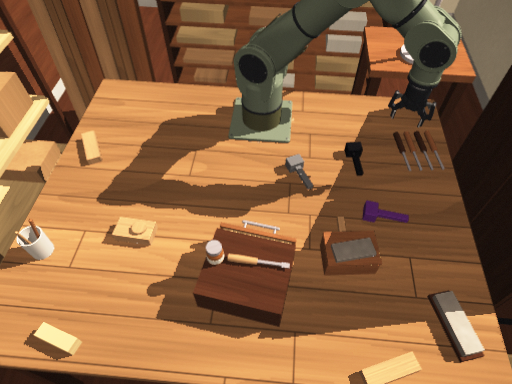

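View pics/a_side.png

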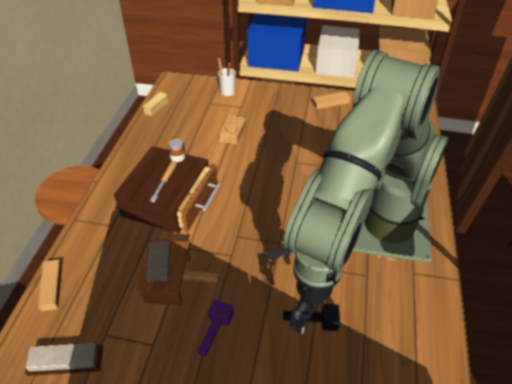

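```bash
python3 - <<'E'
from cell import env
import cv2,numpy as np
for n in ["scene","side"]:
    im=cv2.imread(f"pics/a_{n}.png"); c=env.camera_info(n)
    W=np.array(c['world_to_cam']);K=np.array([[c['fx'],0,c['cx']],[0,c['fy'],c['cy']],[0,0,1]])
    print(n,np.round(-W[:3,:3].T@W[:3,3]))
    for t in [(561,333,23),(635,340,23),(482,517,23),(332,190,23),(241,406,23),(597,51,72)]:
        p,_=cv2.projectPoints(np.array([t],float),cv2.Rodrigues(W[:3,:3])[0],W[:3,3],K,np.array(c['D'])); print(t,p.ravel().round())
    c0=cv2.projectPoints(np.array([[590,335,23.]]),cv2.Rodrigues(W[:3,:3])[0],W[:3,3],K,np.array(c['D']))[0].ravel()
    x,y=c0.astype(int); x0=max(0,min(x-75,362));y0=max(0,min(y-55,384-112))
    cv2.imwrite(f"pics/crop_{n}.png",cv2.resize(im[y0:y0+112,x0:x0+150],None,fx=5,fy=5,interpolation=cv2.INTER_CUBIC))
    print(x0,y0)
E
```

```text
scene [1267.  105. 1155.]
(561, 333, 23) [342. 231.]
(635, 340, 23) [345. 250.]
(482, 517, 23) [393. 216.]
(332, 190, 23) [302. 177.]
(241, 406, 23) [357. 163.]
(597, 51, 72) [261. 226.]
267 182
side [ 242. 1075. 1182.]
(561, 333, 23) [199. 276.]
(635, 340, 23) [175. 274.]
(482, 517, 23) [209. 336.]
(332, 190, 23) [282. 251.]
(241, 406, 23) [303. 316.]
(597, 51, 72) [211. 197.]
114 220
```

View pics/crop_scene.png

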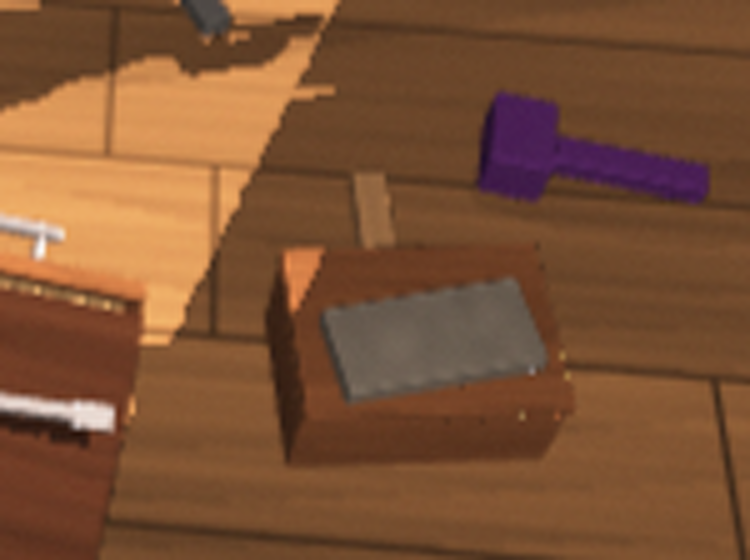

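View pics/crop_side.png

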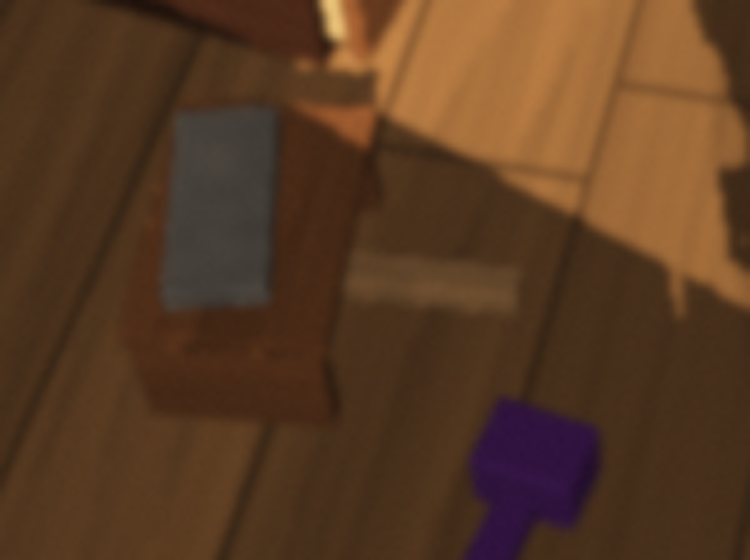

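View pics/a_wrist.png

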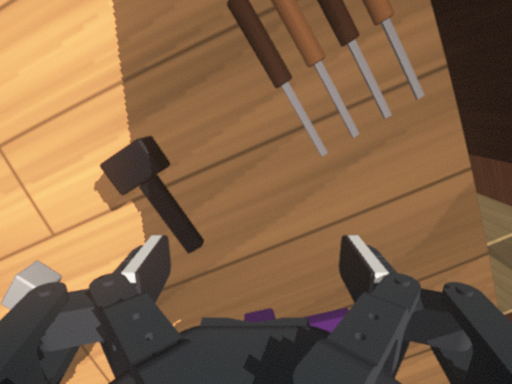

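Four mallet-like things show in the scene picture: black (354,155), grey (298,170), purple (385,212), and a wooden handle poking out of the stand at about (342,225). Only the wooden one has its head under the stand and is not an excluded colour, so it is the target, and the crops confirm it. Next I measure yaws.

```bash
cat > h.py <<'E'
from cell import env
import cv2,numpy as np
def cam(n):
    c=env.camera_info(n);W=np.array(c['world_to_cam']);K=np.array([[c['fx'],0,c['cx']],[0,c['fy'],c['cy']],[0,0,1]])
    return W,K,np.array(c['D'])
def proj(n,P):
    W,K,D=cam(n);return cv2.projectPoints(np.array(P,float).reshape(-1,1,3),cv2.Rodrigues(W[:3,:3])[0],W[:3,3],K,D)[0][:,0]
def back(n,px,z,C=None):
    W,K,D=C or cam(n);u=cv2.undistortPoints(np.array(px,float).reshape(-1,1,2),K,D)[:,0]
    d=np.c_[u,np.ones(len(u))]@W[:3,:3];o=-W[:3,:3].T@W[:3,3]
    return o+d*((z-o[2])/d[:,2])[:,None]
def tool():
    s=env.sense();x,y,z,w=s['orientation'];from scipy.spatial.transform import Rotation as R
    return s,R.from_quat([x,y,z,w]).as_matrix()
def togo(p,yaw):
    "move needed: target TCP world p, heading of tool y (deg); travel in current tool axes, turn"
    s,M=tool();h=np.degrees(np.arctan2(M[1,1],M[0,1]));d=np.array(p)-s['ee_pos']
    # tool z down: + turn lowers heading
    print('pos',s['ee_pos'].round(1),'heading',h.round(1),'travel(now axes)',(M.T@d).round(1),'world d',d.round(1),'turn',-np.radians(yaw-h).round(4), 'gap',round(s['finger_gap'],1),'F',s['wrist_force'].round(1),'t',s['time_s'])
    a=np.radians(yaw);Y=np.array([np.cos(a),np.sin(a),0]);Z=np.array([0,0,-1.]);X=np.cross(Y,Z)
    print('after turn travel',np.round([X@d,Y@d,Z@d],1))
E
python3 - <<'E'
from h import *
for n in ["scene","side"]:
    env.get_image(n)
    for t,z in [("chest_drawer0_handle",76),("mallet_handle",33),("stand",86),("chest_drawer0",110),("mallet",33)]:
        for m in env.masks_of(n,t)[:4]:
            k=m['pixels'].astype(np.uint8)
            if k.sum()<5: continue
            r=cv2.minAreaRect(cv2.findNonZero(k));b=cv2.boxPoints(r)
            g=back(n,b,z)
            print(n,t,round(m['conf'],2),k.sum(),'c',np.round(r[0]),np.round(r[1]),g[:,:2].round().tolist())
    for t in ["stand_front","stand","mallet","mallet_head","mallet_handle"]:
        for r in env.spot_point(n,t)[:4]: print(n,t,round(r['conf'],2),[round(float(v)) for v in r['at']])
E
```

```text
scene chest_drawer0_handle 0.71 594 c [258. 230.] [75. 14.] [[624.0, -81.0], [570.0, -80.0], [610.0, 172.0], [661.0, 165.0]]
scene mallet_handle 0.91 313 c [353. 158.] [31. 16.] [[142.0, 360.0], [135.0, 426.0], [303.0, 415.0], [309.0, 353.0]]
scene mallet_handle 0.59 132 c [341. 224.] [15.  9.] [[514.0, 309.0], [504.0, 342.0], [566.0, 347.0], [575.0, 316.0]]
scene mallet_handle 0.59 529 c [386. 214.] [46. 20.] [[516.0, 400.0], [427.0, 420.0], [452.0, 581.0], [539.0, 554.0]]
scene mallet_handle 0.59 422 c [298. 173.] [37. 19.] [[257.0, 110.0], [214.0, 178.0], [387.0, 231.0], [424.0, 167.0]]
scene stand 0.74 2509 c [350. 253.] [45. 61.] [[609.0, 246.0], [583.0, 446.0], [745.0, 435.0], [768.0, 250.0]]
scene stand 0.28 612 c [258. 230.] [77. 13.] [[630.0, -83.0], [578.0, -82.0], [617.0, 175.0], [667.0, 167.0]]
scene chest_drawer0 0.89 585 c [259. 230.] [77. 14.] [[644.0, -76.0], [593.0, -75.0], [632.0, 174.0], [681.0, 166.0]]
scene mallet 0.79 408 c [298. 173.] [37. 19.] [[257.0, 110.0], [214.0, 178.0], [387.0, 231.0], [424.0, 167.0]]
scene mallet 0.65 379 c [354. 158.] [32. 17.] [[136.0
[... 1745 characters left out ...]
216 c [279. 253.] [ 9. 28.] [[386.0, 213.0], [308.0, 171.0], [296.0, 204.0], [373.0, 245.0]]
side mallet 0.73 343 c [201. 275.] [36. 11.] [[603.0, 359.0], [612.0, 322.0], [503.0, 312.0], [497.0, 349.0]]
side mallet 0.6 636 c [310. 317.] [26. 57.] [[303.0, 385.0], [145.0, 354.0], [138.0, 436.0], [290.0, 465.0]]
side stand 0.89 [656, 347, 2]
side mallet 0.91 [638, 339, 8]
side mallet 0.87 [166, 391, 0]
side mallet 0.74 [464, 435, -3]
side mallet_head 0.66 [470, 440, 24]
side mallet_head 0.64 [635, 336, 23]
side mallet_head 0.57 [164, 397, 25]
side mallet_handle 0.85 [242, 406, 22]
side mallet_handle 0.81 [482, 516, 26]
side mallet_handle 0.7 [596, 51, 72]
side mallet_handle 0.59 [332, 192, 22]
```

```bash
python3 - <<'E'
from h import *
togo([585,45,230],-8.6)
print(env.camera_info("wrist")['world_to_cam'].round(2) if hasattr(env.camera_info("wrist")['world_to_cam'],'round') else env.camera_info("wrist")['world_to_cam'])
W=cam("wrist")[0];print((-W[:3,:3].T@W[:3,3]).round())
E
```

```text
pos [227.5 528.1 231.3] heading 66.7 travel(now axes) [-519.5 -302.2    1.3] world d [ 357.5 -483.1   -1.3] turn 1.3141 gap 85.4 F [-0.8  0.1 -0.4] t 2.05
after turn travel [-424.2  425.7    1.3]
[[ 3.9000e-01  9.2000e-01 -0.0000e+00 -5.7417e+02]
 [ 8.9000e-01 -3.8000e-01  2.7000e-01 -3.5170e+01]
 [ 2.5000e-01 -1.1000e-01 -9.6000e-01  3.7968e+02]
 [ 0.0000e+00  0.0000e+00  0.0000e+00  1.0000e+00]]
[164. 555. 375.]
```

>>> jog_arm:
  rows:
    - {"fingers": 100, "travel": [-32.5, -18.9, 0], "turn": 0}
    - {"fingers": 100, "travel": [-32.5, -18.9, 0], "turn": 0}
    - {"fingers": 100, "travel": [-32.5, -18.9, 0], "turn": 0}
    - {"fingers": 100, "travel": [-32.5, -18.9, 0], "turn": 0}
    - {"fingers": 100, "travel": [-32.5, -18.9, 0], "turn": 0}
    - {"fingers": 100, "travel": [-32.5, -18.9, 0], "turn": 0}
    - {"fingers": 100, "travel": [-32.5, -18.9, 0], "turn": 0}
    - {"fingers": 100, "travel": [-32.5, -18.9, 0], "turn": 0}
    - {"fingers": 100, "travel": [-32.5, -18.9, 0], "turn": 0}
    - {"fingers": 100, "travel": [-32.5, -18.9, 0], "turn": 0}
    - {"fingers": 100, "travel": [-32.5, -18.9, 0], "turn": 0}
    - {"fingers": 100, "travel": [-32.5, -18.9, 0], "turn": 0}
    - {"fingers": 100, "travel": [-32.5, -18.9, 0], "turn": 0}
    - {"fingers": 100, "travel": [-32.5, -18.9, 0], "turn": 0}
    - {"fingers": 100, "travel": [-32.5, -18.9, 0], "turn": 0}
    - {"fingers": 100, "travel": [-32.5, -18.9, 0], "turn": 0}

```text
time_s: 3.38
ee_pos: [586.3, 42.7, 231.4]
orientation: [0.202, 0.979, -0.0, 0.0]
wrist_force: [0.4, 0.9, 0.4]
finger_gap: 85.0
```

>>> jog_arm:
  rows:
    - {"fingers": 35, "travel": [0, 0, 0], "turn": 0.1095}
    - {"fingers": 35, "travel": [0, 0, 0], "turn": 0.1095}
    - {"fingers": 35, "travel": [0, 0, 0], "turn": 0.1095}
    - {"fingers": 35, "travel": [0, 0, 0], "turn": 0.1095}
    - {"fingers": 35, "travel": [0, 0, 0], "turn": 0.1095}
    - {"fingers": 35, "travel": [0, 0, 0], "turn": 0.1095}
    - {"fingers": 35, "travel": [0, 0, 0], "turn": 0.1095}
    - {"fingers": 35, "travel": [0, 0, 0], "turn": 0.1095}
    - {"fingers": 35, "travel": [0, 0, 0], "turn": 0.1095}
    - {"fingers": 35, "travel": [0, 0, 0], "turn": 0.1095}
    - {"fingers": 35, "travel": [0, 0, 0], "turn": 0.1095}
    - {"fingers": 35, "travel": [0, 0, 0], "turn": 0.1095}
    - {"fingers": 35, "travel": [0, 0, 0], "turn": 0}

```text
time_s: 4.47
ee_pos: [585.4, 44.8, 231.2]
orientation: [0.76, 0.65, -0.0, 0.0]
wrist_force: [-0.3, 0.5, -0.3]
finger_gap: 30.1
```

```bash
python3 - <<'E'
from h import *
togo([585,45,230],-8.6)
im=env.get_image("wrist");cv2.imwrite("pics/w2.png",im[:,:,::-1])
for t in ["chest_drawer0_handle","slot","gouge"]:
    for r in env.spot_point("wrist",t)[:3]: print(t,round(r['conf'],2),[round(float(v)) for v in r['at']])
for m in env.masks_of("wrist","chest_drawer0_handle")[:2]:
    r=cv2.minAreaRect(cv2.findNonZero(m['pixels'].astype(np.uint8)));print(m['conf'],r)
E
```

```text
pos [585.4  44.8 231.2] heading -8.9 travel(now axes) [ 0.1 -0.4  1.2] world d [-0.4  0.2 -1.2] turn -0.0052 gap 30.1 F [-0.3  0.5 -0.3] t 4.4667
after turn travel [ 0.1 -0.4  1.2]
chest_drawer0_handle 0.86 [594, 52, 76]
slot 0.7 [756, 51, 111]
gouge 0.97 [756, 50, 109]
0.83 ((294.8067626953125, 145.1329345703125), (77.9009017944336, 220.4586181640625), 3.106027364730835)
```

View pics/w2.png

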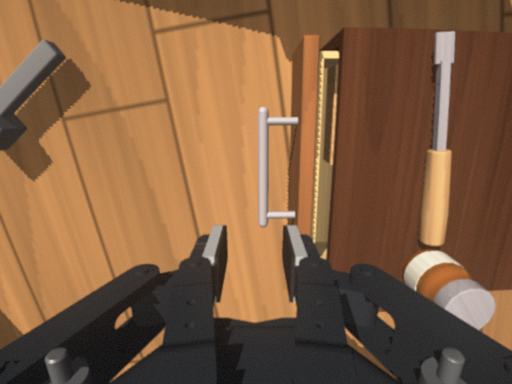

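```bash
python3 - <<'E'
from h import *
g=back("wrist",[[263.5,110],[263.5,224],[263.5,167],[320,36],[293,230]],75)
print(g.round(1)); d=g[0]-g[1];print(np.linalg.norm(d),np.degrees(np.arctan2(d[1],d[0]))-90)
c=(g[0]+g[1])/2;print(c); togo([c[0],c[1],53],-8.6)
E
```

```text
[[603.6 110.5  75. ]
 [586.6 -11.9  75. ]
 [595.5  52.5  75. ]
 [666.9 171.4  75. ]
 [618.6 -24.1  75. ]]
123.65061527237503 -7.908010414528604
[595.08455682  49.310995    75.        ]
pos [585.4  44.5 231.3] heading -8.4 travel(now axes) [  6.2   8.9 178.3] world d [   9.7    4.8 -178.3] turn 0.0027 gap 29.8 F [ 0.1 -0.1 -0.1] t 4.7167
after turn travel [  6.2   8.8 178.3]
```

>>> jog_arm:
  rows:
    - {"fingers": 31, "travel": [6, 7, 20], "turn": 0}
    - {"fingers": 31, "travel": [0, 0, 30], "turn": 0}
    - {"fingers": 31, "travel": [0, 0, 30], "turn": 0}
    - {"fingers": 31, "travel": [0, 0, 20], "turn": 0}
    - {"fingers": 31, "travel": [0, 0, 15], "turn": 0}
    - {"fingers": 31, "travel": [0, 0, 15], "turn": 0}
    - {"fingers": 31, "travel": [0, 0, 12], "turn": 0}
    - {"fingers": 31, "travel": [0, 0, 12], "turn": 0}
    - {"fingers": 31, "travel": [0, 0, 12], "turn": 0}
    - {"fingers": 31, "travel": [0, 0, 12], "turn": 0}
    - {"fingers": 31, "travel": [0, 0, 0], "turn": 0}

```text
time_s: 5.63
ee_pos: [595.4, 49.1, 53.5]
orientation: [0.758, 0.652, 0.002, 0.002]
wrist_force: [2.4, 0.6, 13.4]
finger_gap: 26.8
```

```bash
python3 - <<'E'
from h import *
togo([595,50,53],-8.2)
im=env.get_image("wrist");cv2.imwrite("pics/w3.png",im[:,:,::-1])
E
```

```text
pos [595.4  49.1  53.5] heading -8.6 travel(now axes) [ 0.8 -0.5  0.5] world d [-0.4  0.9 -0.5] turn -0.0066 gap 26.8 F [ 2.4  0.6 13.4] t 5.6333
after turn travel [ 0.8 -0.5  0.5]
```

View pics/w3.png

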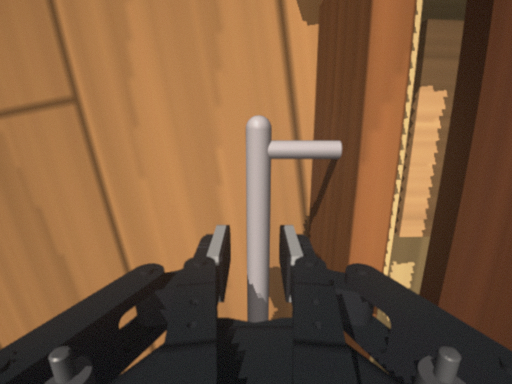

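>>> jog_arm:
  rows:
    - {"fingers": 20, "travel": [0, 0, 0], "turn": 0}
    - {"fingers": 0, "travel": [0, 0, 0], "turn": 0}
    - {"fingers": 0, "travel": [0, 0, 0], "turn": 0}
    - {"fingers": 0, "travel": [0, 0, 0], "turn": 0}

```text
time_s: 6.02
ee_pos: [593.4, 49.4, 53.3]
orientation: [0.758, 0.652, 0.0, 0.0]
wrist_force: [1.5, -0.4, 3.7]
finger_gap: 9.2
```

>>> jog_arm:
  rows:
    - {"fingers": 0, "travel": [0, -6, 0], "turn": 0}
    - {"fingers": 0, "travel": [0, -12, 0], "turn": 0}
    - {"fingers": 0, "travel": [0, -16, 0], "turn": 0}
    - {"fingers": 0, "travel": [0, -16, 0], "turn": 0}
    - {"fingers": 0, "travel": [0, -16, 0], "turn": 0}
    - {"fingers": 0, "travel": [0, -16, 0], "turn": 0}
    - {"fingers": 0, "travel": [0, -16, 0], "turn": 0}
    - {"fingers": 0, "travel": [0, -16, 0], "turn": 0}
    - {"fingers": 0, "travel": [0, -16, 0], "turn": 0}
    - {"fingers": 0, "travel": [0, -12, 0], "turn": 0}
    - {"fingers": 0, "travel": [0, -10, 0], "turn": 0}
    - {"fingers": 0, "travel": [0, -6, 0], "turn": 0}
    - {"fingers": 0, "travel": [0, 0, 0], "turn": 0}

```text
time_s: 7.1
ee_pos: [448.1, 71.5, 53.8]
orientation: [0.759, 0.651, 0.009, 0.009]
wrist_force: [66.1, -13.6, -39.9]
finger_gap: 8.6
```

>>> jog_arm:
  rows:
    - {"fingers": 0, "travel": [0, 0, 0], "turn": 0}
    - {"fingers": 0, "travel": [0, 0, 0], "turn": 0}
    - {"fingers": 0, "travel": [0, 0, 0], "turn": 0}

```text
time_s: 7.35
ee_pos: [448.1, 71.5, 53.8]
orientation: [0.759, 0.651, 0.009, 0.009]
wrist_force: [65.2, -13.2, -39.6]
finger_gap: 9.0
```

```bash
python3 - <<'E'
from h import *
togo([595,50,53],-8.2)
im=env.get_image("scene");cv2.imwrite("pics/s4.png",im[:,:,::-1])
im=env.get_image("wrist");cv2.imwrite("pics/w4.png",im[:,:,::-1])
E
```

```text
pos [448.1  71.5  53.8] heading -8.8 travel(now axes) [  1.2 148.4   4.4] world d [146.9 -21.5  -0.8] turn -0.0102 gap 9.0 F [ 65.2 -13.2 -39.6] t 7.35
after turn travel [ -0.3 148.5   0.8]
```

View pics/s4.png

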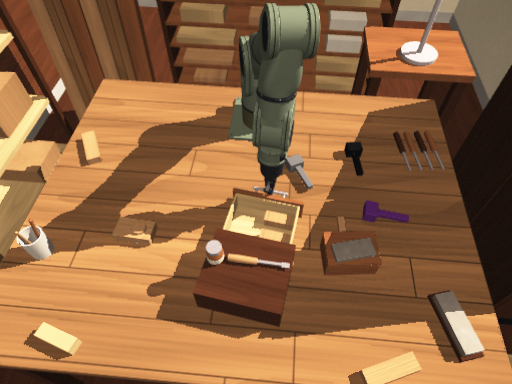

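View pics/w4.png

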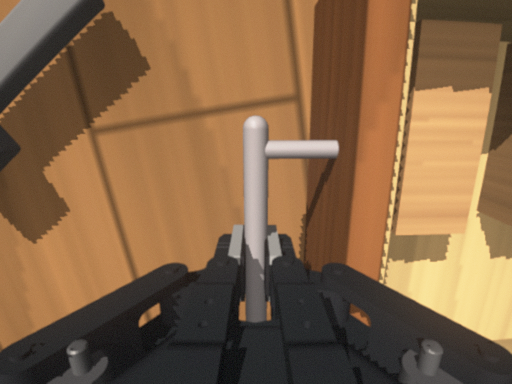

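```bash
python3 - <<'E'
from h import *
im=cv2.imread("pics/s4.png");cv2.imwrite("pics/s4c.png",cv2.resize(im[170:300,190:320],None,fx=4.5,fy=4.5,interpolation=cv2.INTER_CUBIC))
c=np.array([446.,71.8,0]);a=np.radians(-8.4);X=np.array([np.cos(a),np.sin(a),0]);Y=np.array([-np.sin(a),np.cos(a),0])
env.get_image("scene")
for t in ["slot","chest_drawer0_handle"]:
  for r in env.spot_point("scene",t)[:3]: d=np.array(r['at'])-c;print(t,round(r['conf'],2),np.round(r['at']),'rel',round(X@d),round(Y@d))
E
```

```text
slot 0.81 [589. 106.  26.] rel 137 54
chest_drawer0_handle 0.65 [450.  73.  71.] rel 4 2
```

View pics/s4c.png

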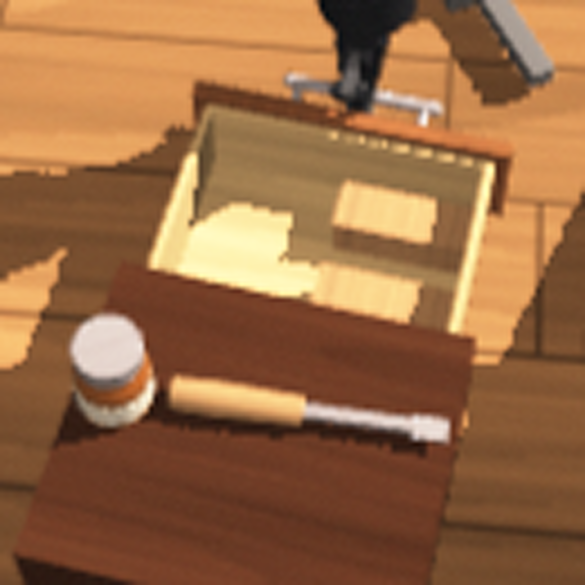

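```bash
python3 - <<'E'
from h import *
A=back("scene",[[295.1,245.1],[217.1,228.2]],110);print(A.round())
B=back("scene",[[303.8,202.9],[233.3,189.3]],105);print(B.round())
d=A[0]-A[1];print(np.linalg.norm(d),np.degrees(np.arctan2(d[1],d[0]))-90)
n=np.array([d[1],-d[0],0])/np.linalg.norm(d)
for p in (np.array([448.1,71.5,0]),np.array([593.4,49.4,0]),B[0],B[1]): print('out of chest front', (A[0]-p)@n)
E
```

```text
[[682. 167. 110.]
 [644. -86. 110.]]
[[513. 191. 105.]
 [478. -56. 105.]]
255.8200993988226 -8.59873660796353
out of chest front 216.8162757976094
out of chest front 69.84524531202214
out of chest front 170.19147681547418
out of chest front 167.85519533266478
```

>>> jog_arm:
  rows:
    - {"fingers": 0, "travel": [0, 5, 0], "turn": 0}
    - {"fingers": 0, "travel": [0, 4, 0], "turn": 0}
    - {"fingers": 0, "travel": [0, 0, 0], "turn": 0}

```text
time_s: 7.85
ee_pos: [448.1, 71.3, 53.5]
orientation: [0.758, 0.652, 0.002, 0.002]
wrist_force: [15.7, -2.2, -2.2]
finger_gap: 9.2
```

>>> jog_arm:
  rows:
    - {"fingers": 28, "travel": [0, 0, 0], "turn": 0}
    - {"fingers": 28, "travel": [0, 0, 0], "turn": 0}
    - {"fingers": 28, "travel": [0, 0, 0], "turn": 0}
    - {"fingers": 28, "travel": [0, 0, -10], "turn": 0}
    - {"fingers": 28, "travel": [0, 0, -20], "turn": 0}
    - {"fingers": 28, "travel": [0, 0, -30], "turn": 0}
    - {"fingers": 28, "travel": [0, 0, -30], "turn": 0}
    - {"fingers": 28, "travel": [0, 0, -40], "turn": 0}
    - {"fingers": 28, "travel": [0, 0, -40], "turn": 0}
    - {"fingers": 28, "travel": [0, 0, 0], "turn": 0}

```text
time_s: 8.68
ee_pos: [446.9, 71.8, 228.8]
orientation: [0.758, 0.652, 0.003, 0.001]
wrist_force: [1.0, -0.7, -0.2]
finger_gap: 23.8
```

```bash
python3 - <<'E'
from h import *
env.get_image("scene");env.get_image("side")
a=np.radians(-8.5)
for n in("scene","side"):
 for t in ["slot","chest_drawer0_handle","stand_front","stand"]:
  for r in env.spot_point(n,t)[:2]: print(n,t,round(r['conf'],2),np.round(r['at']))
cv2.imwrite("pics/d5.png",env.get_image("side")[:,:,::-1])
togo([450,310,220],95)
E
```

```text
scene slot 0.6 [591. 108.  26.]
scene chest_drawer0_handle 0.61 [447.  74.  70.]
scene stand_front 0.2 [ 628. -385.   -5.]
scene stand 0.57 [657. 348.   1.]
side slot 0.89 [587. 108.  22.]
side chest_drawer0_handle 0.58 [448.  71.  70.]
side stand 0.84 [657. 348.   2.]
side stand 0.41 [756.  54. 106.]
pos [445.8  71.7 222.9] heading -8.6 travel(now axes) [236.3 -31.5   2.9] world d [  4.2 238.3  -2.9] turn -1.8082 gap 23.9 F [-0.1  0.3 -0. ] t 9.2333
after turn travel [-25.  237.1   2.9]
```

View pics/d5.png

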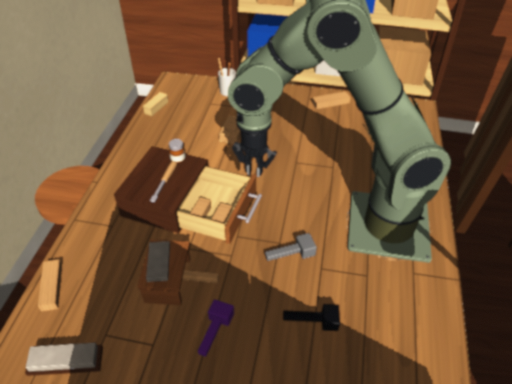

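>>> jog_arm:
  rows:
    - {"fingers": 60, "travel": [33.9, 7.4, 0], "turn": 0}
    - {"fingers": 60, "travel": [33.9, 7.4, 0], "turn": 0}
    - {"fingers": 60, "travel": [33.9, 7.4, 0], "turn": 0}
    - {"fingers": 60, "travel": [33.9, 7.4, 0], "turn": 0}
    - {"fingers": 60, "travel": [33.9, 7.4, 0], "turn": 0}
    - {"fingers": 60, "travel": [33.9, 7.4, 0], "turn": 0}
    - {"fingers": 60, "travel": [33.9, 7.4, 0], "turn": 0}
    - {"fingers": 60, "travel": [33.9, 7.4, 0], "turn": 0}

```text
time_s: 9.9
ee_pos: [545.0, 332.8, 223.0]
orientation: [0.758, 0.652, -0.0, -0.0]
wrist_force: [1.5, -0.2, 0.8]
finger_gap: 51.2
```

>>> jog_arm:
  rows:
    - {"fingers": 60, "travel": [0, 0, 5], "turn": -0.12}
    - {"fingers": 60, "travel": [0, 0, 5], "turn": -0.12}
    - {"fingers": 60, "travel": [0, 0, 5], "turn": -0.12}
    - {"fingers": 60, "travel": [0, 0, 5], "turn": -0.12}
    - {"fingers": 60, "travel": [0, 0, 5], "turn": -0.12}
    - {"fingers": 60, "travel": [0, 0, 5], "turn": -0.12}
    - {"fingers": 60, "travel": [0, 0, 5], "turn": -0.12}
    - {"fingers": 60, "travel": [0, 0, 5], "turn": -0.12}
    - {"fingers": 60, "travel": [0, 0, 5], "turn": -0.12}
    - {"fingers": 60, "travel": [0, 0, 5], "turn": -0.12}
    - {"fingers": 60, "travel": [0, 0, 0], "turn": -0.12}
    - {"fingers": 60, "travel": [0, 0, 0], "turn": -0.12}
    - {"fingers": 60, "travel": [0, 0, 0], "turn": -0.12}
    - {"fingers": 60, "travel": [0, 0, 0], "turn": -0.12}
    - {"fingers": 60, "travel": [0, 0, 0], "turn": -0.12}
    - {"fingers": 60, "travel": [0, 0, 0], "turn": 0}

```text
time_s: 11.23
ee_pos: [545.0, 330.7, 172.9]
orientation: [-0.042, 0.999, -0.0, -0.0]
wrist_force: [-0.0, 0.0, 0.2]
finger_gap: 50.9
```

```bash
python3 - <<'E'
from h import *
togo([545,331,10],95)
im=env.get_image("wrist");cv2.imwrite("pics/w6.png",im[:,:,::-1])
for t in ["mallet_handle","mallet_head","stand_front"]:
    for r in env.spot_point("wrist",t)[:3]: print(t,round(r['conf'],2),[round(float(v)) for v in r['at']])
E
```

```text
pos [545.  330.7 172.9] heading 94.9 travel(now axes) [-1.000e-01  3.000e-01  1.629e+02] world d [   0.     0.3 -162.9] turn -0.0022 gap 50.9 F [-0.   0.   0.2] t 11.2333
after turn travel [ -0.    0.3 162.9]
mallet_handle 0.95 [558, 333, 17]
mallet_handle 0.68 [482, 515, 23]
mallet_head 0.93 [470, 438, 24]
mallet_head 0.89 [639, 340, 23]
```

View pics/w6.png

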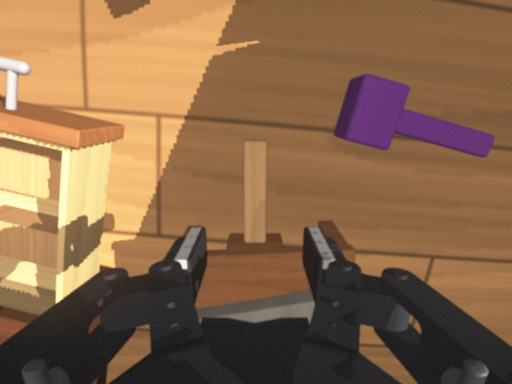

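```bash
python3 - <<'E'
from h import *
print(back("wrist",[[255,142],[255.5,240],[255,190]],33).round(1))
print(back("wrist",[[200,248],[340,250]],86).round(1))
E
```

```text
[[505.9 328.2  33. ]
 [610.6 336.8  33. ]
 [554.7 332.   33. ]]
[[597.1 286.1  86. ]
 [589.7 410.7  86. ]]
```

>>> jog_arm:
  rows:
    - {"fingers": 60, "travel": [9, 0, 20], "turn": 0}
    - {"fingers": 60, "travel": [0, 0, 35], "turn": 0}
    - {"fingers": 60, "travel": [0, 0, 35], "turn": 0}
    - {"fingers": 60, "travel": [0, 0, 25], "turn": 0}
    - {"fingers": 60, "travel": [0, 0, 20], "turn": 0}
    - {"fingers": 60, "travel": [0, 0, 15], "turn": 0}
    - {"fingers": 60, "travel": [0, 0, 10], "turn": 0}
    - {"fingers": 60, "travel": [0, 0, 7], "turn": 0}
    - {"fingers": 60, "travel": [0, 0, 0], "turn": 0}
    - {"fingers": 0, "travel": [0, 0, 0], "turn": 0}
    - {"fingers": 0, "travel": [0, 0, 0], "turn": 0}
    - {"fingers": 0, "travel": [0, 0, 0], "turn": 0}
    - {"fingers": 0, "travel": [0, 0, 0], "turn": 0}
    - {"fingers": 0, "travel": [0, 0, 0], "turn": 0}
    - {"fingers": 0, "travel": [0, 0, 0], "turn": 0}

```text
time_s: 12.68
ee_pos: [536.2, 330.5, 6.8]
orientation: [-0.04, 0.999, 0.0, 0.0]
wrist_force: [-1.2, 0.2, 5.1]
finger_gap: 23.1
```

```bash
python3 - <<'E'
from h import *
togo([545,331,10],95)
im=env.get_image("wrist");cv2.imwrite("pics/w7.png",im[:,:,::-1])
E
```

```text
pos [536.2 330.5   6.8] heading 94.5 travel(now axes) [-8.8 -0.2 -3.2] world d [8.8 0.5 3.2] turn -0.0081 gap 23.1 F [-1.2  0.2  5.1] t 12.6833
after turn travel [-8.8 -0.3 -3.2]
```

View pics/w7.png

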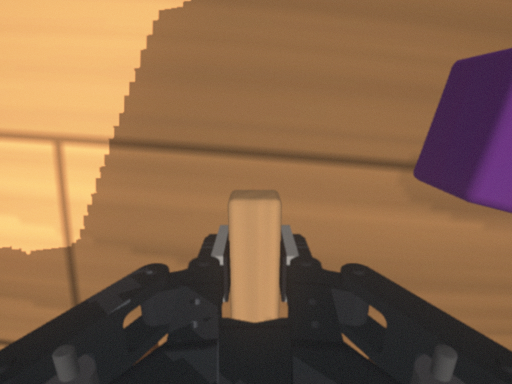

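>>> jog_arm:
  rows:
    - {"fingers": 0, "travel": [4, 0, -1], "turn": 0}
    - {"fingers": 0, "travel": [8, 0, -1], "turn": 0}
    - {"fingers": 0, "travel": [12, 0, 0], "turn": 0}
    - {"fingers": 0, "travel": [14, 0, 0], "turn": 0}
    - {"fingers": 0, "travel": [14, 0, 0], "turn": 0}
    - {"fingers": 0, "travel": [14, 0, 0], "turn": 0}
    - {"fingers": 0, "travel": [14, 0, 0], "turn": 0}
    - {"fingers": 0, "travel": [14, 0, 0], "turn": 0}
    - {"fingers": 0, "travel": [14, 0, 0], "turn": 0}
    - {"fingers": 0, "travel": [8, 0, 0], "turn": 0}
    - {"fingers": 0, "travel": [4, 0, 0], "turn": 0}
    - {"fingers": 0, "travel": [0, 0, 0], "turn": 0}

```text
time_s: 13.73
ee_pos: [415.8, 320.8, 8.2]
orientation: [-0.04, 0.999, -0.0, -0.0]
wrist_force: [1.0, 0.3, -3.3]
finger_gap: 22.9
```

```bash
python3 - <<'E'
from h import *
togo([545,331,10],95)
im=env.get_image("side");cv2.imwrite("pics/d8.png",cv2.resize(im[150:384,90:360,::-1],None,fx=2.5,fy=2.5))
for t in ["mallet_handle","mallet_head"]:
    for r in env.spot_point("side",t)[:4]: print(t,round(r['conf'],2),[round(float(v)) for v in r['at']])
E
```

```text
pos [415.8 320.8   8.2] heading 94.6 travel(now axes) [-129.6   -0.2   -1.8] world d [129.2  10.2   1.8] turn -0.0075 gap 22.9 F [ 1.   0.3 -3.3] t 13.7333
after turn travel [-129.6   -1.1   -1.8]
mallet_handle 0.97 [331, 193, 26]
mallet_handle 0.73 [482, 516, 24]
mallet_handle 0.63 [442, 323, 24]
mallet_handle 0.63 [240, 408, 20]
mallet_head 0.93 [470, 438, 28]
mallet_head 0.8 [259, 160, 23]
mallet_head 0.7 [513, 329, 24]
mallet_head 0.68 [163, 397, 23]
```

View pics/d8.png

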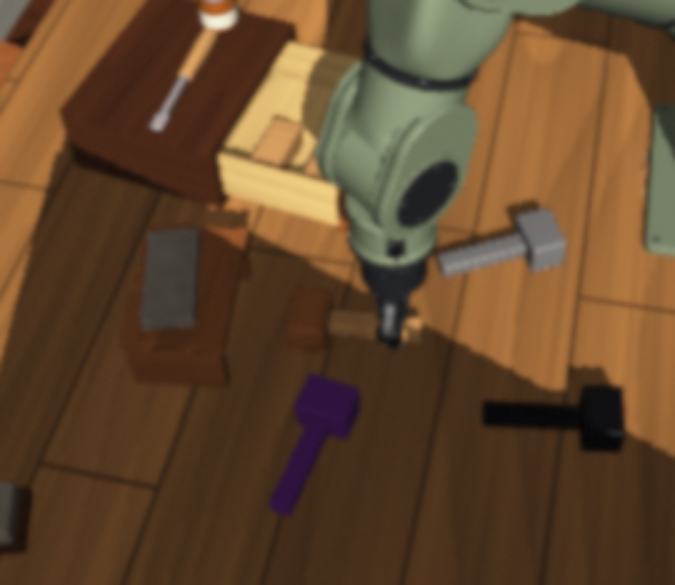

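>>> jog_arm:
  rows:
    - {"fingers": 0, "travel": [0, 0, 2], "turn": 0}
    - {"fingers": 55, "travel": [0, 0, 0], "turn": 0}
    - {"fingers": 55, "travel": [0, 0, 0], "turn": 0}
    - {"fingers": 55, "travel": [0, 0, 0], "turn": 0}
    - {"fingers": 55, "travel": [0, 0, 0], "turn": 0}
    - {"fingers": 55, "travel": [0, 0, -8], "turn": 0}
    - {"fingers": 55, "travel": [0, 0, -25], "turn": 0}
    - {"fingers": 100, "travel": [0, 0, -35], "turn": 0}
    - {"fingers": 100, "travel": [0, 0, -35], "turn": 0}
    - {"fingers": 100, "travel": [0, 0, -35], "turn": 0}
    - {"fingers": 100, "travel": [-25, 0, -20], "turn": 0}
    - {"fingers": 100, "travel": [-35, 0, 0], "turn": 0}
    - {"fingers": 100, "travel": [-35, 0, 0], "turn": 0}
    - {"fingers": 100, "travel": [0, 0, 0], "turn": 0}

```text
time_s: 15.05
ee_pos: [516.6, 327.1, 165.1]
orientation: [-0.038, 0.999, 0.0, 0.002]
wrist_force: [-1.1, -1.8, -1.0]
finger_gap: 85.4
```

```bash
python3 - <<'E'
from h import *
im=env.get_image("wrist");cv2.imwrite("pics/w9.png",im[:,:,::-1])
for t in ["mallet_handle","mallet_head"]:
    for r in env.spot_point("wrist",t)[:3]: print(t,round(r['conf'],2),[round(float(v)) for v in r['at']])
togo([518,329,20],94.6)
E
```

```text
mallet_handle 0.78 [438, 324, 18]
mallet_handle 0.66 [484, 515, 21]
mallet_head 0.96 [468, 438, 24]
mallet_head 0.58 [518, 326, 24]
mallet_head 0.23 [515, 325, 3]
pos [510.6 328.2 164.4] heading 94.5 travel(now axes) [ -7.5   0.2 144.4] world d [   7.4    0.8 -144.4] turn -0.0012 gap 85.6 F [-0.3  0.1  0.1] t 15.2
after turn travel [ -7.4   0.2 144.4]
```

View pics/w9.png

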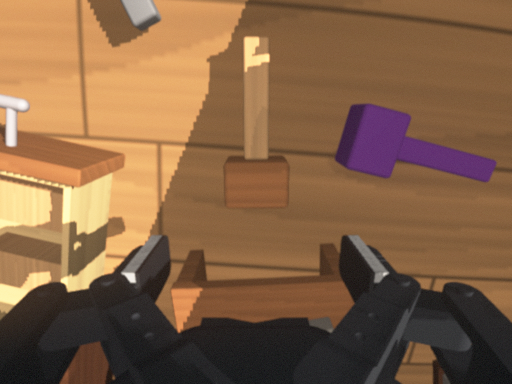

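```bash
python3 - <<'E'
from h import *
im=cv2.imread("pics/w9.png");cv2.imwrite("pics/w9c.png",cv2.resize(im[20:230,180:330],None,fx=3.5,fy=2.8,interpolation=cv2.INTER_CUBIC))
print(back("wrist",[[257,38],[256.5,155]],33).round(1))
print(back("wrist",[[224.5,159],[288,157],[224,207],[289,207]],46).round(1))
E
```

```text
[[379.6 319.6  33. ]
 [483.  327.6  33. ]]
[[487.1 298.3  46. ]
 [480.5 356.4  46. ]
 [533.7 300.2  46. ]
 [528.7 362.8  46. ]]
```

View pics/w9c.png

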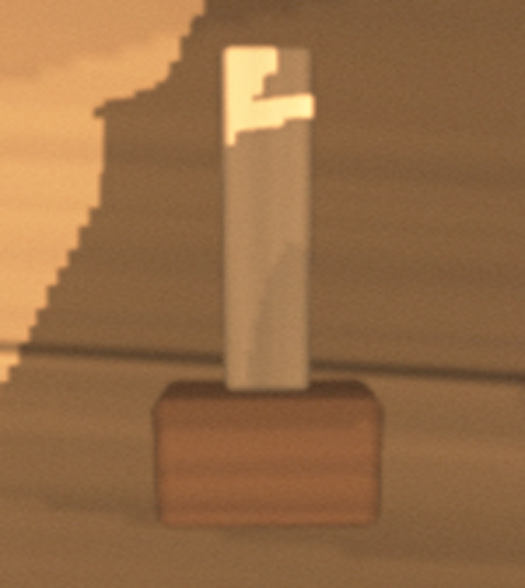

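>>> jog_arm:
  rows:
    - {"fingers": 100, "travel": [0, 1.5, 30], "turn": 0}
    - {"fingers": 100, "travel": [0, 0, 35], "turn": 0}
    - {"fingers": 100, "travel": [0, 0, 30], "turn": 0}
    - {"fingers": 100, "travel": [0, 0, 22], "turn": 0}
    - {"fingers": 100, "travel": [0, 0, 18], "turn": 0}
    - {"fingers": 100, "travel": [0, 0, 14], "turn": 0}
    - {"fingers": 100, "travel": [0, 0, 10], "turn": 0}
    - {"fingers": 100, "travel": [0, 0, 0], "turn": 0}
    - {"fingers": 0, "travel": [0, 0, 0], "turn": 0}
    - {"fingers": 0, "travel": [0, 0, 0], "turn": 0}
    - {"fingers": 0, "travel": [0, 0, 0], "turn": 0}
    - {"fingers": 0, "travel": [0, 0, 0], "turn": 0}
    - {"fingers": 0, "travel": [0, 0, 0], "turn": 0}

```text
time_s: 16.28
ee_pos: [511.4, 330.0, 6.7]
orientation: [-0.04, 0.999, 0.0, 0.001]
wrist_force: [-0.3, -1.4, 6.6]
finger_gap: 60.9
```

```bash
python3 - <<'E'
from h import *
im=env.get_image("wrist");cv2.imwrite("pics/w10.png",im[:,:,::-1])
togo([518,329,20],94.6)
E
```

```text
pos [511.4 330.    6.7] heading 94.5 travel(now axes) [ -6.5  -1.5 -13.3] world d [ 6.6 -1.  13.3] turn -0.0012 gap 61.0 F [-1.5 -1.1  6.9] t 16.3333
after turn travel [ -6.5  -1.6 -13.3]
```

View pics/w10.png

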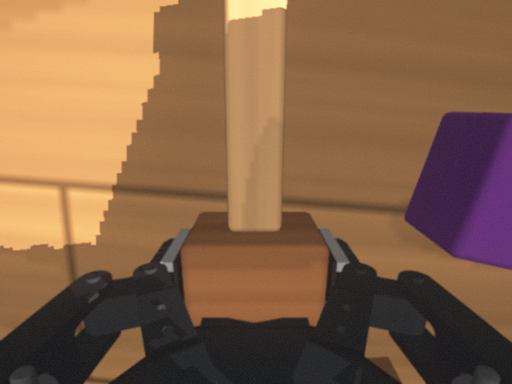

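>>> jog_arm:
  rows:
    - {"fingers": 0, "travel": [0, 0, -5], "turn": 0}
    - {"fingers": 0, "travel": [0, 0, -10], "turn": 0}
    - {"fingers": 0, "travel": [0, 0, -20], "turn": 0}
    - {"fingers": 0, "travel": [0, 0, -25], "turn": 0}
    - {"fingers": 0, "travel": [0, 0, -25], "turn": 0}
    - {"fingers": 0, "travel": [0, 0, -25], "turn": 0}
    - {"fingers": 0, "travel": [0, 0, -25], "turn": 0}
    - {"fingers": 0, "travel": [0, 0, -15], "turn": 0}
    - {"fingers": 0, "travel": [0, 0, -5], "turn": 0}
    - {"fingers": 0, "travel": [0, 0, 0], "turn": 0}

```text
time_s: 17.17
ee_pos: [511.3, 330.0, 161.9]
orientation: [-0.04, 0.999, 0.001, 0.001]
wrist_force: [-0.1, -0.1, -4.0]
finger_gap: 61.2
```

```bash
python3 - <<'E'
from h import *
im=env.get_image("wrist");cv2.imwrite("pics/w11.png",im[:,:,::-1])
togo([574.8,20,160],-8.5)
E
```

```text
pos [510.9 329.8 160.5] heading 94.5 travel(now axes) [ -39.2 -313.8    0.5] world d [  63.9 -309.8   -0.5] turn 1.7984 gap 61.6 F [ 0.6 -0.1 -3.4] t 17.2167
after turn travel [-296.9  109.     0.5]
```

View pics/w11.png

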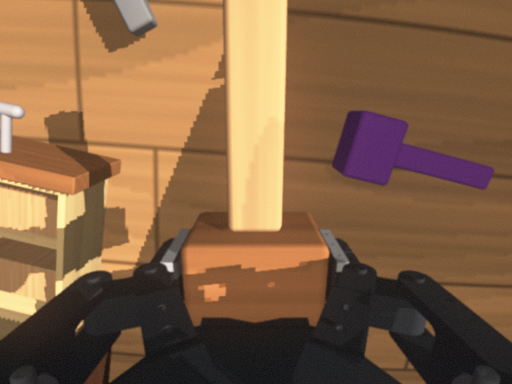

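>>> jog_arm:
  rows:
    - {"fingers": 0, "travel": [-1, -10, 0], "turn": 0}
    - {"fingers": 0, "travel": [-2.5, -20, 0], "turn": 0}
    - {"fingers": 0, "travel": [-3.5, -28, 0], "turn": 0}
    - {"fingers": 0, "travel": [-3.5, -28, 0], "turn": 0}
    - {"fingers": 0, "travel": [-3.5, -28, 0], "turn": 0}
    - {"fingers": 0, "travel": [-3.5, -28, 0], "turn": 0}
    - {"fingers": 0, "travel": [-3.5, -28, 0], "turn": 0}
    - {"fingers": 0, "travel": [-3.5, -28, 0], "turn": 0}
    - {"fingers": 0, "travel": [-3.5, -28, 0], "turn": 0}
    - {"fingers": 0, "travel": [-3.5, -28, 0], "turn": 0}
    - {"fingers": 0, "travel": [-3.5, -28, 0], "turn": 0}
    - {"fingers": 0, "travel": [-2.5, -20, 0], "turn": 0}
    - {"fingers": 0, "travel": [-1.5, -12, 0], "turn": 0}
    - {"fingers": 0, "travel": [0, 0, 0], "turn": 0.06}
    - {"fingers": 0, "travel": [0, 0, 0], "turn": 0.1}

```text
time_s: 18.47
ee_pos: [574.2, 18.9, 159.4]
orientation: [0.042, 0.999, 0.0, -0.001]
wrist_force: [0.2, 0.5, -3.9]
finger_gap: 61.2
```

>>> jog_arm:
  rows:
    - {"fingers": 0, "travel": [0, 0, 0], "turn": 0.12}
    - {"fingers": 0, "travel": [0, 0, 0], "turn": 0.12}
    - {"fingers": 0, "travel": [0, 0, 0], "turn": 0.12}
    - {"fingers": 0, "travel": [0, 0, 0], "turn": 0.12}
    - {"fingers": 0, "travel": [0, 0, 0], "turn": 0.12}
    - {"fingers": 0, "travel": [0, 0, 0], "turn": 0.12}
    - {"fingers": 0, "travel": [0, 0, 0], "turn": 0.12}
    - {"fingers": 0, "travel": [0, 0, 0], "turn": 0.12}
    - {"fingers": 0, "travel": [0, 0, 0], "turn": 0.12}
    - {"fingers": 0, "travel": [0, 0, 0], "turn": 0.12}
    - {"fingers": 0, "travel": [0, 0, 0], "turn": 0.12}
    - {"fingers": 0, "travel": [0, 0, 0], "turn": 0.12}
    - {"fingers": 0, "travel": [0, 0, 0], "turn": 0.12}
    - {"fingers": 0, "travel": [0, 0, 0], "turn": 0.08}
    - {"fingers": 0, "travel": [0, 0, 0], "turn": 0}
    - {"fingers": 0, "travel": [0, 0, 0], "turn": 0}

```text
time_s: 19.8
ee_pos: [574.3, 20.1, 159.7]
orientation: [0.757, 0.653, -0.001, -0.0]
wrist_force: [0.1, 0.4, -3.7]
finger_gap: 61.2
```

```bash
python3 - <<'E'
from h import *
im=env.get_image("wrist");cv2.imwrite("pics/w12.png",im[:,:,::-1])
for r in env.spot_point("wrist","slot")[:3]: print(round(r['conf'],2),[round(float(v)) for v in r['at']])
env.get_image("side")
for r in env.spot_point("side","slot")[:3]: print(round(r['conf'],2),[round(float(v)) for v in r['at']])
for r in env.spot_point("side","chest_drawer0_handle")[:3]: print(round(r['conf'],2),[round(float(v)) for v in r['at']])
togo([574.8,20,160],-8.5)
a=np.radians(-8.5);X=np.array([np.cos(a),np.sin(a)]);Y=np.array([-np.sin(a),np.cos(a)])
s=np.array([588,107]);P=[[*(s+dx*X+dy*Y),58] for dx,dy in[(-18,-52),(18,-52),(-18,52),(18,52)]]
print(proj("wrist",P).round())
E
```

```text
0.95 [588, 109, 19]
0.87 [446, 72, 69]
pos [574.6  19.8 160.2] heading -8.5 travel(now axes) [0.2 0.2 0.2] world d [ 0.2  0.2 -0.2] turn -0.0004 gap 61.0 F [-0.   0.1 -3.6] t 20.05
after turn travel [0.2 0.2 0.2]
[[235. 148.]
 [277. 148.]
 [233.  14.]
 [279.  14.]]
```

View pics/w12.png

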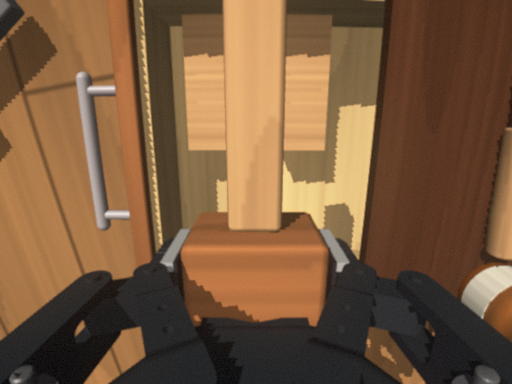

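>>> jog_arm:
  rows:
    - {"fingers": 0, "travel": [0, 1, 10], "turn": 0}
    - {"fingers": 0, "travel": [0, 0, 20], "turn": 0}
    - {"fingers": 0, "travel": [0, 0, 20], "turn": 0}
    - {"fingers": 0, "travel": [0, 0, 15], "turn": 0}
    - {"fingers": 0, "travel": [0, 0, 10], "turn": 0}
    - {"fingers": 0, "travel": [0, 0, 0], "turn": 0}

```text
time_s: 20.55
ee_pos: [574.8, 19.7, 83.2]
orientation: [0.758, 0.652, -0.001, -0.001]
wrist_force: [-0.1, -0.1, -3.1]
finger_gap: 61.1
```

```bash
python3 - <<'E'
from h import *
im=env.get_image("wrist");cv2.imwrite("pics/w13.png",im[:,:,::-1])
im=env.get_image("scene");cv2.imwrite("pics/s13.png",cv2.resize(im[160:290,190:330,::-1],None,fx=4,fy=4,interpolation=cv2.INTER_CUBIC))
togo([574.8,20,30],-8.5)
E
```

```text
pos [575.8  19.6  85.5] heading -8.6 travel(now axes) [ 0.2 -1.  55.5] world d [ -1.    0.4 -55.5] turn -0.0016 gap 61.2 F [ 0.2 -0.1 -3.6] t 20.65
after turn travel [ 0.2 -1.  55.5]
```

View pics/w13.png

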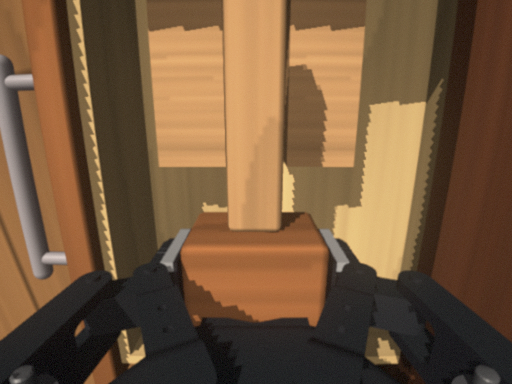

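View pics/s13.png

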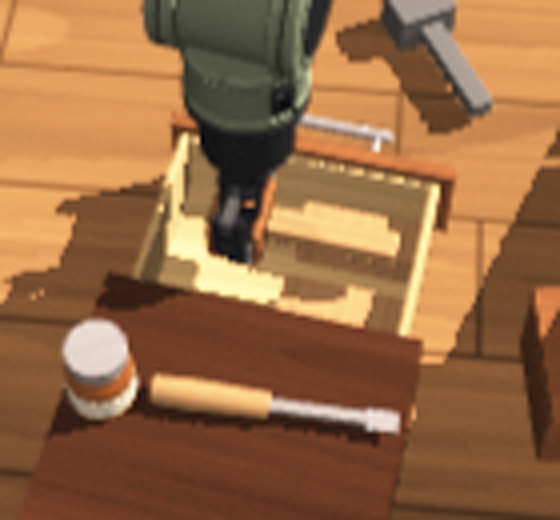

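>>> jog_arm:
  rows:
    - {"fingers": 0, "travel": [0, 0.7, 8], "turn": 0}
    - {"fingers": 0, "travel": [0, 0, 12], "turn": 0}
    - {"fingers": 0, "travel": [0, 0, 12], "turn": 0}
    - {"fingers": 0, "travel": [0, 0, 10], "turn": 0}
    - {"fingers": 0, "travel": [0, 0, 6], "turn": 0}
    - {"fingers": 0, "travel": [0, 0, 4], "turn": 0}
    - {"fingers": 0, "travel": [0, 0, 2], "turn": 0}
    - {"fingers": 0, "travel": [0, 0, 0], "turn": 0}
    - {"fingers": 0, "travel": [0, 0, 0], "turn": 0}

```text
time_s: 21.4
ee_pos: [576.5, 19.6, 31.6]
orientation: [0.758, 0.652, 0.0, 0.0]
wrist_force: [0.6, 0.5, -3.7]
finger_gap: 61.0
```

```bash
python3 - <<'E'
from h import *
im=env.get_image("wrist");cv2.imwrite("pics/w14.png",im[:,:,::-1])
togo([574.8,20,29],-8.5)
E
```

```text
pos [576.6  19.7  31.7] heading -8.6 travel(now axes) [ 0.1 -1.8  2.7] world d [-1.8  0.3 -2.7] turn -0.0016 gap 61.4 F [ 1.   0.8 -3.9] t 21.45
after turn travel [ 0.1 -1.8  2.7]
```

View pics/w14.png

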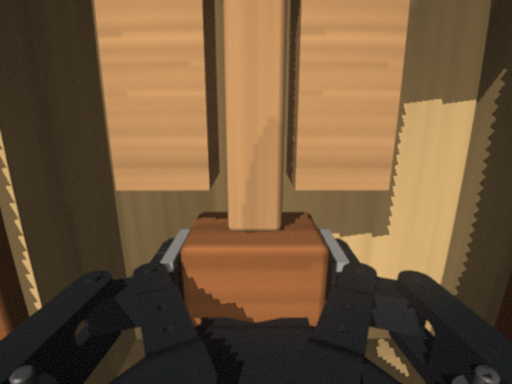

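Handle (cols 228–282) sits in the slot between the blocks (inner edges about 210 and 297), and the load is still hanging free (Fz −3.9). I lower the last few millimetres.

>>> jog_arm:
  rows:
    - {"fingers": 0, "travel": [0, 0, 1], "turn": 0}
    - {"fingers": 0, "travel": [0, 0, 1], "turn": 0}
    - {"fingers": 0, "travel": [0, 0, 1], "turn": 0}
    - {"fingers": 0, "travel": [0, 0, 0], "turn": 0}
    - {"fingers": 0, "travel": [0, 0, 0], "turn": 0}

```text
time_s: 21.87
ee_pos: [576.8, 19.6, 28.7]
orientation: [0.758, 0.652, 0.0, 0.0]
wrist_force: [0.1, 0.5, 4.2]
finger_gap: 61.1
```

>>> jog_arm:
  rows:
    - {"fingers": 80, "travel": [0, 0, 0], "turn": 0}
    - {"fingers": 88, "travel": [0, 0, 0], "turn": 0}
    - {"fingers": 88, "travel": [0, 0, 0], "turn": 0}
    - {"fingers": 88, "travel": [0, 0, 0], "turn": 0}
    - {"fingers": 88, "travel": [0, 0, -5], "turn": 0}
    - {"fingers": 88, "travel": [0, 0, -10], "turn": 0}
    - {"fingers": 88, "travel": [0, 0, -20], "turn": 0}
    - {"fingers": 88, "travel": [0, 0, -30], "turn": 0}
    - {"fingers": 88, "travel": [0, 0, -35], "turn": 0}
    - {"fingers": 88, "travel": [0, 0, -35], "turn": 0}
    - {"fingers": 88, "travel": [0, 0, -35], "turn": 0}
    - {"fingers": 88, "travel": [0, 0, -35], "turn": 0}
    - {"fingers": 88, "travel": [-20, 0, 0], "turn": 0}
    - {"fingers": 88, "travel": [-30, 0, 0], "turn": 0}
    - {"fingers": 88, "travel": [-30, 0, 0], "turn": 0}
    - {"fingers": 88, "travel": [0, 0, 0], "turn": 0}

```text
time_s: 23.2
ee_pos: [563.2, -65.5, 234.8]
orientation: [0.76, 0.65, -0.001, 0.001]
wrist_force: [-0.2, -1.1, 0.5]
finger_gap: 75.0
```

```bash
python3 - <<'E'
from h import *
im=env.get_image("wrist");cv2.imwrite("pics/w15.png",im[:,:,::-1])
im=env.get_image("scene");cv2.imwrite("pics/s15.png",cv2.resize(im[130:340,90:410,::-1],None,fx=2.5,fy=2.5,interpolation=cv2.INTER_CUBIC))
im=env.get_image("side");cv2.imwrite("pics/d15.png",cv2.resize(im[130:270,100:290,::-1],None,fx=4,fy=4,interpolation=cv2.INTER_CUBIC))
for n in("scene","side","wrist"):
  for t in ["slot","mallet_head","mallet_handle","chest_drawer0_handle","blank","gouge","glue_jar"]:
    for r in env.spot_point(n,t)[:4]:
      if r['conf']>.4: print(n,t,round(r['conf'],2),np.round(r['at']))
togo([574.8,20,29],-8.5)
E
```

```text
scene slot 0.62 [577.  14.  23.]
scene slot 0.57 [588. 107.  26.]
scene slot 0.53 [754.  56. 114.]
scene mallet_head 0.85 [575.  16.  45.]
scene mallet_head 0.65 [265. 155.  18.]
scene mallet_handle 0.94 [333. 192.  24.]
scene mallet_handle 0.81 [478. 518.  22.]
scene mallet_handle 0.65 [588.  90.  40.]
scene mallet_handle 0.63 [244. 408.  22.]
scene chest_drawer0_handle 0.93 [446.  73.  70.]
scene chest_drawer0_handle 0.74 [587.  88.  42.]
scene blank 0.78 [ 626. -384.   -1.]
scene gouge 0.83 [752.  56. 114.]
scene glue_jar 0.88 [751. -73. 112.]
side slot 0.81 [588. 112.  22.]
side mallet_head 0.93 [468. 444.  24.]
side mallet_head 0.8 [262. 157.  22.]
side mallet_head 0.67 [164. 397.  26.]
side mallet_head 0.58 [574.  15.  44.]
side mallet_handle 0.96 [242. 406.  22.]
side mallet_handle 0.89 [483. 515.  23.]
side mallet_handle 0.68 [332. 196.  25.]
side mallet_handle 0.65 [588.  90.  44.]
side chest_drawer0_handle 0.61 [448.  74.  70.]
side blank 0.7 [ 629. -385.   -2.]
side glue_jar 0.72 [745. -73. 110.]
wrist slot 0.89 [590. 110.  22.]
wrist mallet_head 0.76 [577.  11.  47.]
wrist mallet_handle 0.65 [586.  92.  40.]
wrist chest_drawer0_handle 0.89 [445.  75.  74.]
wrist gouge 0.74 [754.  52. 108.]
wrist glue_jar 0.6 [750. -75. 106.]
pos [564.4 -59.5 233.3] heading -8.6 travel(now axes) [ 80.1  -1.6 204.3] world d [  10.4   79.5 -204.3] turn -0.0017 gap 75.1 F [ 0.  -0.3 -0.3] t 24.4
after turn travel [ 80.1  -1.4 204.3]
```

View pics/w15.png

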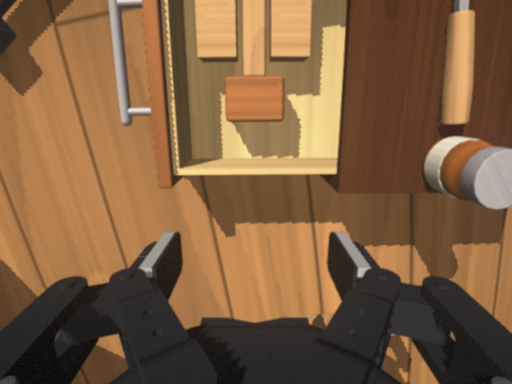

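View pics/s15.png

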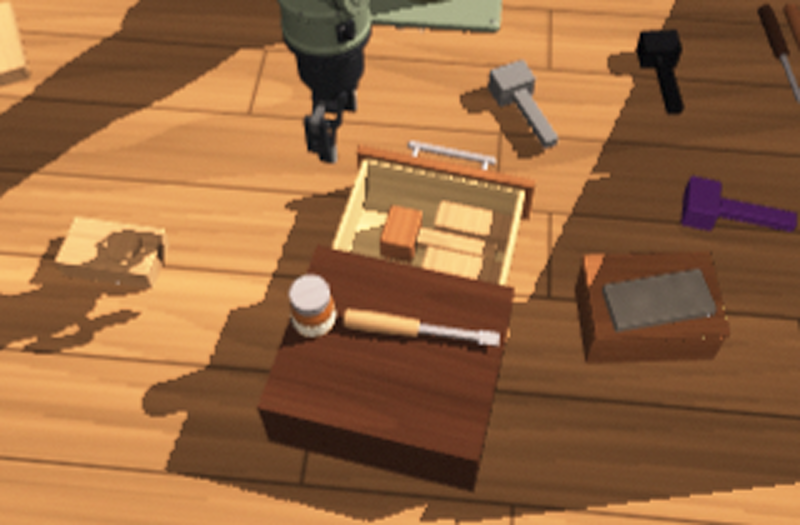

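View pics/d15.png

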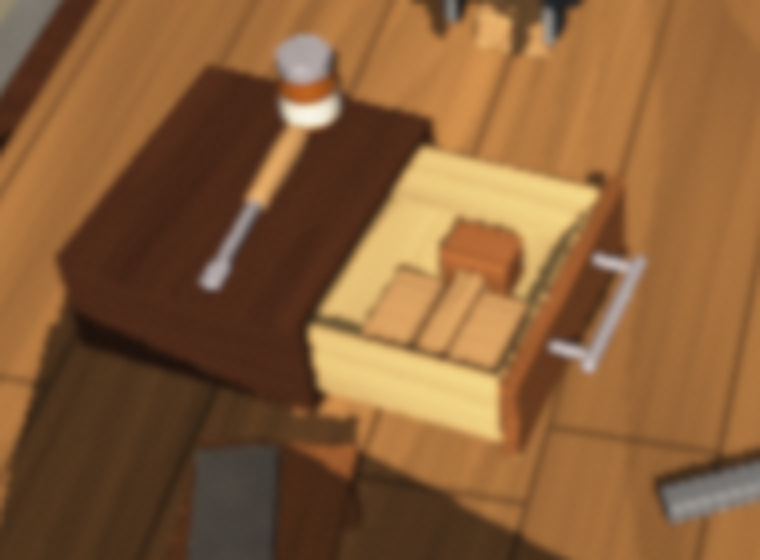

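```bash
python3 - <<'E'
from cell import env
print(env.sign_off(), env.sense()['time_s'])
E
```

```text
the job is handed in; nothing more can be done
the job is handed in; nothing more can be done
```

The mallet is lying flat in the fully open drawer, handle down in the slot and head on the open floor. The job was handed in at about 24.4 s.

1. **Drawer:** I gripped the bar and pulled until it blocked, at about 66 N. It moved only about 147 mm because it stood roughly 19 mm open at the start. The geometry then put it at about 166 mm, and the bar still read at the same place at the end.
2. **Drawing out:** I pulled the wooden mallet about 120 mm out by its handle and set it down. Its head ended about 60 mm clear of the stand's front edge, and I let go there.
3. **Laying in:** I took it again by the head across the striking faces, laid it in the drawer and released it only after it touched the floor.

**Final checks:**
- The network put the head centre at about (575, 15, 45) mm, which matches resting on the drawer floor.
- In the last pictures the handle is in the slot between the two blocks.
- The carved block and jar read within about 6 mm of their starting positions, and the gouge within about 4 mm. That is about the network's accuracy.
- The look-alikes appear untouched.

No check failed. Two disagreed slightly: the networks' slot position varied by about 4 mm between cameras, and the head estimate after drawing out differed by about 7 mm. I used the wrist pictures for the final alignment.

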